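Strip the disc cutter after a cut

TASK

Two discs have just been cut; take the disc cutter apart so that the pierced brass sheet can be hammered flat: stand each of the two punches in the empty well of the punch stand that is made for its size, lay the guide plate flat and square in the middle of the black rubber pad, and lay the brass sheet flat and centred on the small steel bench block. Leave the hammer and the flux bottle where they are.

Things in the scene. Friction and masses are not known exactly. Their poses are not given: they have to be found in the camera images.
- large_punch: Thicker of two headed steel punches: shank 20 mm wide, 48 long, round head 28 wide, 14 high on top; 62 mm long, 0.19 kg. Origin: centre of its foot, z up its axis. At first upright in the die through plate and sheet (1 mm clearance), foot 14 mm above the bench, at x -19, y 0 mm of the die base; 38 mm of it stand above the plate. Raised 24 mm it is free. The head cannot pass the plate.
- small_punch: Thinner of the two headed steel punches: shank 12 mm wide, 48 long, round head 19 wide, 14 high on top; 62 mm long, 0.08 kg. Origin: centre of its foot, z up its axis. At first it stands in the disc cutter like the large one, foot 14 mm above the bench, at x +19, y 0 mm of the die base.
- guide_plate: Aluminium guide plate, 112 x 52 x 12 mm (x, y, z), 0.25 kg, with two punch bores and two 10 mm holes (x +-44 mm) that sit on the die base's pins. Origin: centre of its underside. At first it lies on the brass sheet, square with the die base, underside 26 mm above the bench; pins end 4 mm above its top, so raise it straight up 16 mm to free it.
- brass_sheet: Flat brass sheet, 58 x 100 x 4 mm (x, y, z), 0.18 kg, with two cut holes near its -y end. Origin: centre of its underside. At first on the die base under the guide plate, same yaw, 20 mm to the die's +y, underside 22 mm above the bench. Its +y end sticks out as a tongue 44 mm past the plate and 38 mm past the die, free below: grip it there across its 58 mm width.
- die_base: Dark steel die base of the disc cutter, 110 x 64 x 22 mm (x, y, z), fixed to the bench by low bolted lugs at its x ends (144 mm over the lugs, 13 mm high). Two upright 8 mm guide pins at x +-44 mm, y 0, tops 42 mm above the bench. Origin: centre of its underside, on the bench.
- punch_stand: Dark wooden block, 132 x 52 x 30 mm (x, y, z), fixed, with three round wells along x (y 0), floors 6 mm above the bench: at x -42 mm a 28 mm wide one for the large punch (empty); at x 0 one holding a middle-sized punch, fixed, head 23 mm wide, top 68 mm above the bench; at x +42 mm a 20 mm wide one for the small punch (empty). Origin: centre of its underside.
- rubber_pad: Black rubber bench pad, 140 x 84 x 4 mm (x, y, z), fixed. Origin: centre of its underside. The guide plate belongs in its middle, long side along the pad's long side (x).
- steel_block: Small square grey steel bench block, 60 x 60 x 18 mm, fixed. Origin: centre of its underside, on the bench; its top is 18 mm above. The brass sheet belongs on it, centre over centre, turned any way; the sheet is 2 mm narrower than the block and sticks out 20 mm at each end.
- chasing_hammer: Bystander, loose: chasing hammer lying flat, 58 x 206 x 25 mm, long along its y, the head at its -y end. Leave it alone.
- flux_bottle: Bystander, loose: amber flux bottle with a black cap, standing upright, 39 mm across and 82 mm high. Leave it alone.
Things that resemble listed ones, but are neither listed nor needed, are in the scene too. Leave any blue look-alike of the steel_block alone.

How it is judged (in metres and radians):
At the end, for the whole second after the job is handed in: Large punch upright in the 28 mm well, small punch in the 20 mm well, feet down and within 7 mm of the well axis; guide plate flat on the rubber pad, within 14 mm of its centre and 0.25 rad of its long side; sheet flat on the steel block, within 14 mm of its centre; all at rest (x of large_punch in the frame of punch_stand between -0.049 and -0.035 m and y of large_punch in the frame of punch_stand between -0.007 and 0.007 m and z of large_punch in the frame of punch_stand between 0.003 and 0.01 m and angle between each of large_punch, small_punch's own z axis and vertical below 0.15 rad and x of small_punch in the frame of punch_stand between 0.035 and 0.049 m and y of small_punch in the frame of punch_stand between -0.007 and 0.007 m and z of small_punch in the frame of punch_stand between 0.003 and 0.01 m and x of guide_plate in the frame of rubber_pad between -0.014 and 0.014 m and y of guide_plate in the frame of rubber_pad between -0.014 and 0.014 m and z of guide_plate in the frame of rubber_pad between 0.002 and 0.007 m and angle between the x axis of guide_plate and the x axis of rubber_pad, either way round below 0.25 rad and angle between each of guide_plate, brass_sheet's own z axis and vertical below 0.08 rad and horizontal distance between brass_sheet and steel_block below 0.014 m and z of brass_sheet in the frame of steel_block between 0.016 and 0.021 m and linear speed of each of large_punch, small_punch, guide_plate, brass_sheet below 0.02 m/s and angular speed of each of large_punch, small_punch, guide_plate, brass_sheet below 0.2 rad/s); the robot touches nothing.
It fails at once if the hammer is pushed more than 40 mm from its place (distance of chasing_hammer from where it was at the start of the episode above 0.04 m).
It fails at once if the flux bottle is pushed more than 40 mm from its place or tipped by more than 0.4 rad (distance of flux_bottle from where it was at the start of the episode above 0.04 m or angle between flux_bottle's own z axis and vertical above 0.4 rad).
It also fails if it takes over 106 s, if anything falls off the work surface, if the arm or the gripper's body presses on something with over 40 N, if the wrist force passes 120 N, or if a joint passes its speed limit or range.

ROBOT

A 6-joint arm with a two-finger parallel gripper is mounted at the origin on a cart in front of the work surface, level with it; the furniture and walls round the work are solid. World frame = base frame: x ahead of the robot, y to its left, z up, the work surface at z = 0. Lengths are in m, angles in degrees, forces in N, time in s.
With the tool pointing down it reaches from about 0.25 to 0.775 m from the base axis. Payload 8.9 kg.
Tool frame: the origin (TCP) lies at the very end of the fingers, on their centre line; the grasp point (between the pads) lies 19 mm behind it; z points along the fingers, y is the line along which they close (so a half turn about z gives the same grasp; the last joint's range is limited). The gripper opens to 85 mm and grips with 20 to 120 N. Pads are 22 mm wide; open, the fingers measure 114 mm over their backs; the gripper's body (76 mm by 85 mm) begins 54 mm behind the grasp point. The pads swing forward as they close: fully open they stand 13 mm farther back than shut.
Start: joints at [57.909, 16.656, -8.789, 64.555, 0, 82.019], TCP at [0.214, 0.479, 0.231] pointing down, gripper open.
Joint ranges: [-144.48, 144.48], [-52.06, 99.96], [-74.48, 78.29], [-112.23, 115.85], [-86.99, 84.42], [-180, 180]. Speed limits (degrees/s): [127.2, 127.2, 159.86, 180, 180, 180].

INTERFACE

Orientations are given as a 3x3 rotation matrix whose columns are the frame's x, y, z axes.
In Python, from workcell import r gives the robot as it stands.
- The arm moves only by the tool play_rows, never from a script. Its argument "series" is a list of rows, each a list of 5 numbers: the opening, from -1 (shut) to 1 (fully open), then the shift along the tool's x, y, z in m, then the turn about the tool's z in rad. In form: [[fingers, x, y, z, yaw], ...]. A call has 1 to 20 rows; each row is the pose to reach, as a shift and turn from the pose commanded when the call began, along the tool's axes at that moment; what a row does not reach only later rows make up. A row lasts 1/12 s, in which the tool goes at most 41.7 mm and 7.16 degrees, less where a joint would pass 70% of its speed; a pose out of reach is approached as far as the arm can. A call with a gripper value outside its range is refused whole. The fingers move at their own pace and stop on an object; "grip_force" is the grip in N (left out, the last holds). Time passes only in rows, so rows that repeat a pose let the fingers close. It gives the time, the measured TCP pose, the force, the opening and the grip force at its end, in the units of the state.
- r.read_state(): the state, without advancing time (a new reading comes with each control period).
- r.get_image(name): name is "scene" or "top" or "wrist"; returns a dict with "img" (480x640x3 uint8, red, green, blue), "mtx" (3x3 intrinsics, pixels), "xyz" and "rotation" of the camera in the world. Camera axes: x right, y up, looking along -z (the intrinsics and any distortion apply to the point x, -y, -z); pixel columns grow to the right and rows downward; lengths in m; the calibration is good to about 2 mm. A picture is of the moment at which its call begins. There is no depth.
- r.sign_off(): hands the job in; it is judged then, once.
Trained networks look in a picture, given as the dict that the camera call returned (one of the last four; its "shot" number tells which), for a name from the list of things; names that differ only in an ending like _2 or _b are one class to them, and where a whole thing is asked for, a point or a joint stands for the part that bears it (a point fixed in the world has none). Each returns a list of dicts, best first, with "p" (0 to 1); they miss things now and then, are a little off and sometimes report something else, mostly with a low value. They report only what shows in the picture. A call takes as long as a camera call. They do not tell look-alikes from the thing itself.
- r.spot_in(picture, target): "centre" ([column, row] in pixels, amid what is visible of it).
The state is a dict: "clock": time; "q": joint angles; "qd": joint speeds; "effort": joint torques, N m; "ee_pos": TCP position; "tcp_rot": TCP orientation; "ft_force": force on the tool from outside, world axes, zero at the start; "ft_torque": the same for the moment, N m; "grip_width": opening from 0.0 (shut) to 1.0 (fully open); "finger_force": force on a finger pad.
Only numpy, scipy, OpenCV 4.12 (cv2) and the standard library are available. Lean on these libraries where they do the work, as an engineer would, in place of code of your own. Each camera call takes 0.05 s, during which the arm holds its last target. There are 200 camera calls.

## Working session

There is one attempt and no reset: what is moved stays moved. The work goes in short steps, Python scripts to look and compute and a tool call to move; the robot and the scene stay as the last step left them, time stands still between calls to the robot, and variables do not carry over. Pictures are saved under pics/ and viewed, at most 18 in all, crops included, and the job is handed in when it is done.

Besides the shell and the picture viewer there is one more tool, called after "Call:" as name(argument=value, ...), one argument or row to a line, values as JSON. play_rows: Moves the arm, as the interface text tells. Its arguments: {"type":"object","properties":{"series":{"type":"array"},"grip_force":{"type":"number"}},"required":["series"]}

```bash
mkdir -p pics; ls; python3 - <<'E'
from workcell import r
import cv2
s=r.read_state(); print({k:s[k] for k in('clock','ee_pos','tcp_rot','grip_width')})
for n in('top','scene'):
    p=r.get_image(n); cv2.imwrite(f'pics/{n}0.png',p['img'][:,:,::-1]); print(n,p['mtx'],p['xyz'],p['rotation'],[k for k in p])
    for t in 'large_punch small_punch guide_plate brass_sheet die_base punch_stand rubber_pad steel_block chasing_hammer flux_bottle'.split():
        print(t,[([round(c) for c in d['centre']],round(d['p'],2)) for d in r.spot_in(p,t)][:3])
E
```

```text
pics
{'clock': 0.0, 'ee_pos': array([0.2142301 , 0.47883739, 0.23073864]), 'tcp_rot': array([[-9.12763316e-01,  4.08488275e-01, -6.76830799e-04],
       [ 4.08488797e-01,  9.12762699e-01, -1.07625501e-03],
       [ 1.78148356e-04, -1.25884389e-03, -9.99999192e-01]]), 'grip_width': 1.0024307847994283}
top [[477.24109497   0.         320.95092706]
 [  0.         477.24109497 248.19930995]
 [  0.           0.           1.        ]] [0.46469547 0.03415525 1.34272056] [[ 0.01549075  0.99788278 -0.06316633]
 [-0.99966762  0.01415448 -0.02154771]
 [-0.020608    0.06347912  0.99777037]] ['img', 'mtx', 'xyz', 'rotation', 'shot']
large_punch [([307, 229], 0.51), ([294, 225], 0.32)]
small_punch []
guide_plate [([296, 226], 0.72)]
brass_sheet [([290, 244], 0.85), ([307, 229], 0.45)]
die_base [([318, 234], 0.49)]
punch_stand [([374, 231], 0.7)]
rubber_pad [([452, 279], 0.74), ([295, 246], 0.25)]
steel_block [([178, 321], 0.96), ([213, 282], 0.6)]
chasing_hammer [([333, 300], 0.67)]
flux_bottle [([239, 182], 0.5)]
scene [[571.09089868   0.         316.40831618]
 [  0.         571.09089868 238.05069935]
 [  0.           0.           1.        ]] [-0.15819527 -0.70548611  1.12061855] [[ 0.72660821  0.49674015 -0.47464695]
 [-0.68699631  0.5164976  -0.51114216]
 [-0.00875082  0.6974808   0.71655004]] ['img', 'mtx', 'xyz', 'rotation', 'shot']
large_punch [([315, 218], 0.61)]
small_punch [([312, 205], 0.47)]
guide_plate [([314, 226], 0.84)]
brass_sheet []
die_base [([321, 236], 0.58)]
punch_stand [([366, 269], 0.64)]
rubber_pad [([402, 354], 0.96)]
steel_block [([169, 213], 0.78), ([220, 215], 0.71)]
chasing_hammer [([292, 291], 0.74)]
flux_bottle [([298, 226], 0.61), ([310, 172], 0.53)]
```

```bash
python3 - <<'E'
import cv2
a=cv2.imread('pics/top0.png')[150:370,140:520]
cv2.imwrite('pics/topc.png',cv2.resize(a,None,fx=2.1,fy=2.1,interpolation=cv2.INTER_CUBIC))
E
```

```text
(no output)
```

View pics/topc.png

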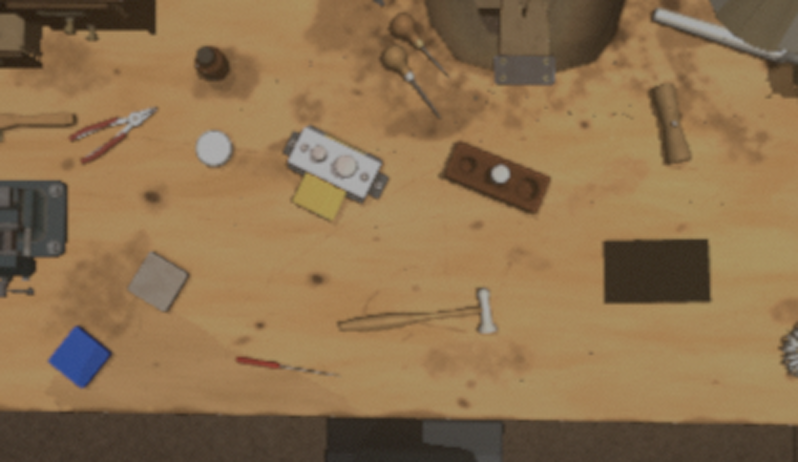

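View pics/scene0.png

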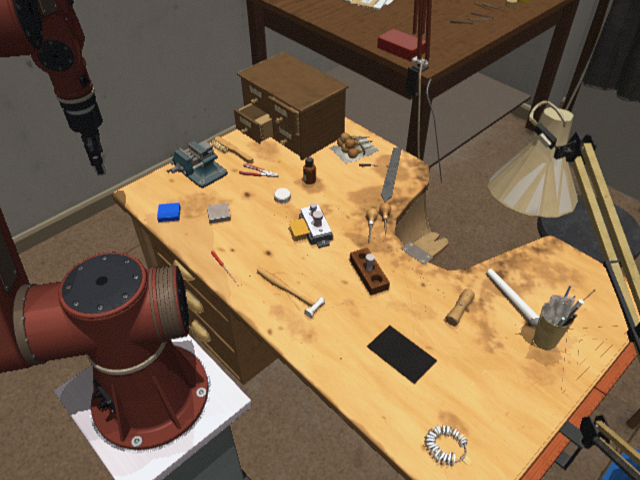

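Grey block at full-image (215,284) is the undyed one and fits the description, while the blue one at (178,321) is the look-alike. The die tongue points toward the robot, so die +x is image-left and the large punch is on the right. Next come coarse positions.

```bash
cat > h.py <<'E'
from workcell import r
import cv2, numpy as np
def px2w(p,uv,z):
    R=np.array(p['rotation']);c=np.array(p['xyz']);K=np.array(p['mtx'])
    d=R@np.array([(uv[0]-K[0,2])/K[0,0],-(uv[1]-K[1,2])/K[1,1],-1])
    return c+d*(z-c[2])/d[2]
def w2px(p,w):
    R=np.array(p['rotation']);K=np.array(p['mtx']);v=R.T@(np.array(w)-p['xyz'])
    return np.array([K[0,0]*v[0]/-v[2]+K[0,2],-K[1,1]*v[1]/-v[2]+K[1,2]])
def move(xyz,yaw=None):
    """tool-frame shift to TCP target; yaw = desired world angle(deg) of closing axis (mod 180)"""
    s=r.read_state();R=s['tcp_rot'];d=R.T@(np.array(xyz)-s['ee_pos'])
    a=0
    if yaw is not None:
        cur=np.degrees(np.arctan2(R[1,1],R[0,1])); a=-((yaw-cur+90)%180-90)  # tool z down
    print('shift',d.round(4),'turn',np.radians(a).round(3),'rows',max(np.linalg.norm(d)/.0417,abs(a)/7.16).round(1),'q6',s['q'][5].round(0),'t',round(s['clock'],1))
E
python3 - <<'E'
from h import *
p=r.get_image('top')
f=lambda x,y:(140+x/2.1,150+y/2.1)
for n,u,z in [('large',(345,166),.076),('small',(318,152),.076),('tongue c',(318,198),.026),('plate',(335,163),.038),
 ('midpunch',(500,174),.068),('wellL',(468,163),.03),('wellR',(528,187),.03),('pad',(657,271),.004),('padTL',(604,240),.004),('padTR',(709,240),.004),('block',(158,281),.018),('bT',(152,251),.018),('bR',(188,273),.018),('bB',(167,311),.018),('bL',(129,286),.018),('bottle',(210,62),.08)]:
    w=px2w(p,f(*u),z);print(n,w.round(3),np.hypot(*w[:2]).round(3))
p=r.get_image('wrist');s=r.read_state();R=s['tcp_rot']
print('wrist cam in tool',(R.T@(np.array(p['xyz'])-s['ee_pos'])).round(3),(R.T@p['rotation']).round(3),p['mtx'])
E
```

```text
large [0.595 0.107 0.076] 0.605
small [0.613 0.141 0.076] 0.629
tongue c [0.558 0.145 0.026] 0.576
plate [0.603 0.122 0.038] 0.615
midpunch [ 0.589 -0.091  0.068] 0.596
wellL [ 0.606 -0.052  0.03 ] 0.609
wellR [ 0.576 -0.131  0.03 ] 0.591
pad [ 0.469 -0.306  0.004] 0.559
padTL [ 0.509 -0.236  0.004] 0.561
padTR [ 0.511 -0.374  0.004] 0.633
block [0.445 0.355 0.018] 0.57
bT [0.485 0.364 0.018] 0.606
bR [0.456 0.316 0.018] 0.555
bB [0.406 0.342 0.018] 0.531
bL [0.438 0.394 0.018] 0.589
bottle [0.726 0.282 0.08 ] 0.779
wrist cam in tool [ 0.069  0.    -0.143] [[-0.001  0.962  0.271]
 [ 1.     0.001  0.001]
 [ 0.001  0.271 -0.962]] [[376.16896524   0.         317.26722941]
 [  0.         376.16896524 244.62940794]
 [  0.           0.           1.        ]]
```

```bash
python3 - <<'E'
from h import *
move((.595,.107,.20),152)
E
```

```text
shift [-0.4994 -0.1843  0.0313] turn -1.503 rows 12.8 q6 82.0 t 1.2
```

Call:
play_rows(
  series=[
    [1,-0.499,-0.184,0.031,-1.5],
    [1,-0.499,-0.184,0.031,-1.5],
    [1,-0.499,-0.184,0.031,-1.5],
    [1,-0.499,-0.184,0.031,-1.5],
    [1,-0.499,-0.184,0.031,-1.5],
    [1,-0.499,-0.184,0.031,-1.5],
    [1,-0.499,-0.184,0.031,-1.5],
    [1,-0.499,-0.184,0.031,-1.5],
    [1,-0.499,-0.184,0.031,-1.5],
    [1,-0.499,-0.184,0.031,-1.5],
    [1,-0.499,-0.184,0.031,-1.5],
    [1,-0.499,-0.184,0.031,-1.5],
    [1,-0.499,-0.184,0.031,-1.5],
    [1,-0.499,-0.184,0.031,-1.5],
    [1,-0.499,-0.184,0.031,-1.5],
    [1,-0.499,-0.184,0.031,-1.5],
    [1,-0.499,-0.184,0.031,-1.5],
  ],
  grip_force=60,
)

```text
clock: 2.62
ee_pos: [0.5943, 0.1074, 0.2]
tcp_rot: [[-0.473, -0.881, -0.001], [-0.881, 0.473, 0.0], [0.0, 0.001, -1.0]]
ft_force: [-0.7, -0.0, -1.1]
grip_width: 0.998
finger_force: 0.0
```

```bash
python3 - <<'E'
from h import *
p=r.get_image('wrist');cv2.imwrite('pics/w1.png',p['img'][:,:,::-1]);s=r.read_state();print(s['ee_pos'],s['tcp_rot'].round(3),s['q'].round(0))
import pickle;pickle.dump(p,open('w1.pkl','wb'))
E
```

```text
[0.59409408 0.10800583 0.20026913] [[-0.472 -0.882 -0.001]
 [-0.882  0.472  0.   ]
 [ 0.     0.001 -1.   ]] [  3.  26.   1.  65.   0. -58.]
```

View pics/w1.png

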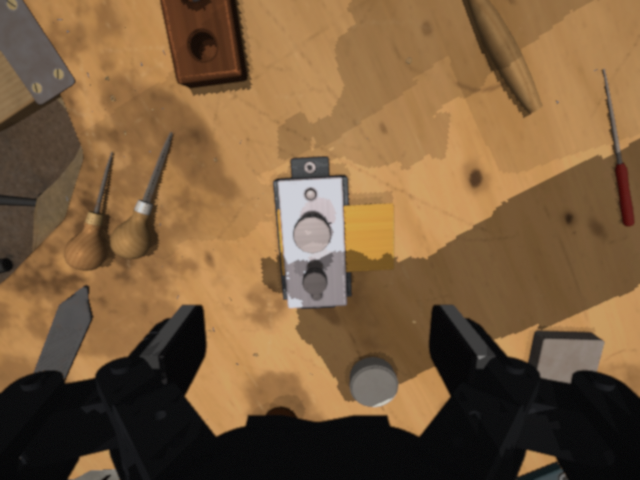

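The wrist view shows the large head at (313,232), the small head at (315,278), the plate corners at (275,180), (342,176), (346,304) and (288,307), and the tongue's right edge at column 393. The near well is at (204,46).

```bash
python3 - <<'E'
from h import *
import pickle
p=pickle.load(open('w1.pkl','rb'))
g=cv2.cvtColor(p['img'],cv2.COLOR_RGB2GRAY)
print(cv2.HoughCircles(g[200:300,280:350],cv2.HOUGH_GRADIENT,1,20,param1=80,param2=12,minRadius=9,maxRadius=24))
for n,u,z in [('L',(313,231),.076),('S',(315,278),.076),('c1',(275,180),.038),('c2',(342,176),.038),('c3',(346,304),.038),('c4',(288,307),.038),('t1',(393,204),.026),('t2',(394,271),.026),('well',(204,46),.03)]:
    print(n,px2w(p,u,z).round(4))
c=cv2.resize(p['img'][150:320,250:410],None,fx=3.5,fy=3.5,interpolation=cv2.INTER_CUBIC);cv2.imwrite('pics/w1c.png',c[:,:,::-1])
E
```

```text
[[[32.5 33.5 19.4]
  [25.5 80.5 21.2]
  [56.5 69.5  9.6]]]
L [0.5949 0.1027 0.076 ]
S [0.611  0.1356 0.076 ]
c1 [0.6065 0.059  0.038 ]
c2 [0.5576 0.0817 0.038 ]
c3 [0.6056 0.1826 0.038 ]
c4 [0.6521 0.1609 0.038 ]
t1 [0.53   0.1246 0.026 ]
t2 [0.5549 0.1798 0.026 ]
well [ 0.6047 -0.0526  0.03  ]
```

View pics/w1c.png

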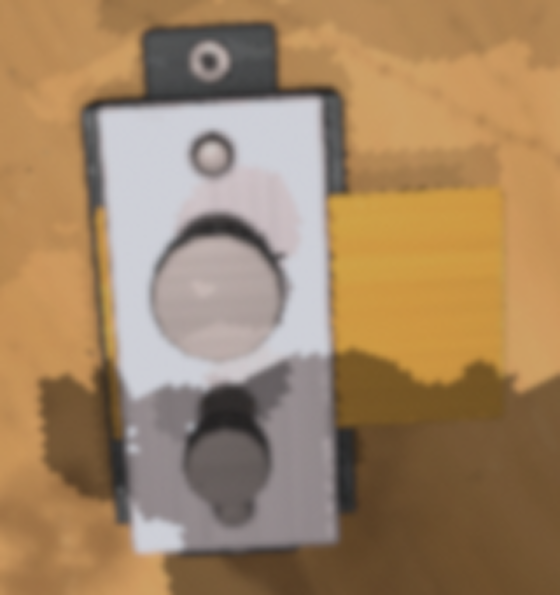

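```bash
python3 - <<'E'
from h import *
import pickle
p=pickle.load(open('w1.pkl','rb'))
W=lambda u,z:px2w(p,(250+u[0]/3.5,150+u[1]/3.5),z)[:2]
c=[W(u,.038) for u in[(98,107),(323,95),(340,543),(135,552)]];print(np.round(c,4),'ctr',np.mean(c,0).round(4))
print('sides',[np.linalg.norm(c[i]-c[i-1]).round(4) for i in range(4)])
ang=lambda v:np.degrees(np.arctan2(v[1],v[0])).round(1)
print('xax',ang(c[3]-c[0]),ang(c[2]-c[1]))
L=W((219,291),.076);S=W((227,464),.076);print(L,S,ang(S-L),np.linalg.norm(S-L),(L+S)/2)
p1,p2=W((212,155),.042),W((235,512),.042);print('pins',p1,p2,(p1+p2)/2,np.linalg.norm(p1-p2),ang(p2-p1))
t=[W(u,.026) for u in[(503,188),(503,418)]];print('tongue end',np.mean(t,0),ang(t[1]-t[0]),np.linalg.norm(t[1]-t[0]))
E
```

```text
[[0.6046 0.0606]
 [0.5578 0.0827]
 [0.6052 0.1841]
 [0.6519 0.1617]] ctr [0.6049 0.1223]
sides [np.float64(0.1117), np.float64(0.0517), np.float64(0.112), np.float64(0.0518)]
xax 64.9 64.9
[0.59599246 0.10393766] [0.61290166 0.13875472] 64.1 0.03870592728553228 [0.60444706 0.12134619]
pins [0.58645756 0.08222077] [0.62369453 0.1625352 ] [0.60507605 0.12237799] 0.08852682812259463 65.1
tongue end [0.54192697 0.15146863] 64.9 0.05923639563706526
```

```bash
python3 - <<'E'
from h import *
move((.5965,.1044,.049),155)
E
```

```text
shift [ 0.002  -0.0039  0.1513] turn -0.055 rows 3.6 q6 -58.0 t 2.7
```

Call:
play_rows(
  series=[
    [1,0.002,-0.004,0.08,-0.055],
    [1,0.002,-0.004,0.11,-0.055],
    [1,0.002,-0.004,0.14,-0.055],
    [1,0.002,-0.004,0.151,-0.055],
    [1,0.002,-0.004,0.151,-0.055],
    [-1,0.002,-0.004,0.151,-0.055],
    [-1,0.002,-0.004,0.151,-0.055],
    [-1,0.002,-0.004,0.151,-0.055],
    [-1,0.002,-0.004,0.151,-0.055],
    [-1,0.002,-0.004,0.151,-0.055],
    [-1,0.002,-0.004,0.151,-0.055],
    [-1,0.002,-0.004,0.151,-0.055],
    [-1,0.002,-0.004,0.151,-0.055],
  ],
  grip_force=60,
)

```text
clock: 3.75
ee_pos: [0.5986, 0.104, 0.0513]
tcp_rot: [[-0.423, -0.906, 0.003], [-0.906, 0.423, 0.0], [-0.002, -0.002, -1.0]]
ft_force: [-1.1, -0.3, 9.0]
grip_width: 0.303
finger_force: 58.3
```

Call:
play_rows(
  series=[
    [-1,0,0,-0.01,0],
    [-1,0,0,-0.02,0],
    [-1,0,0,-0.03,0],
    [-1,0,0,-0.04,0],
    [-1,0,0,-0.07,0],
    [-1,0,0,-0.1,0],
    [-1,0,0,-0.1,0],
  ],
)

```text
clock: 4.33
ee_pos: [0.6005, 0.104, 0.1559]
tcp_rot: [[-0.423, -0.906, 0.009], [-0.906, 0.423, 0.0], [-0.004, -0.008, -1.0]]
ft_force: [0.5, 0.1, -1.7]
grip_width: 0.302
finger_force: 59.5
```

```bash
python3 - <<'E'
from h import *
s=r.read_state();print(s['ee_pos'],s['grip_width'],s['ft_force'])
move((.590,-.02,.16),155)
E
```

```text
[0.60052511 0.10398791 0.15593891] 0.3022057745931998 [ 0.48075849  0.11360607 -1.71759831]
shift [ 0.1168 -0.0429 -0.0042] turn -0.0 rows 3.0 q6 -62.0 t 4.3
```

Call:
play_rows(
  series=[
    [-1,0.115,-0.045,-0.011,0],
    [-1,0.115,-0.045,-0.011,0],
    [-1,0.115,-0.045,-0.011,0],
    [-1,0.115,-0.045,-0.011,0],
    [-1,0.115,-0.045,-0.011,0],
    [-1,0.115,-0.045,-0.011,0],
  ],
)

```text
clock: 4.83
ee_pos: [0.5894, -0.0196, 0.1606]
tcp_rot: [[-0.424, -0.906, 0.0], [-0.906, 0.424, 0.0], [-0.0, 0.0, -1.0]]
ft_force: [0.6, 0.6, -2.6]
grip_width: 0.301
finger_force: 59.5
```

```bash
python3 - <<'E'
from h import *
p=r.get_image('wrist');cv2.imwrite('pics/w2.png',p['img'][:,:,::-1]);s=r.read_state();print(s['ee_pos'],s['tcp_rot'].round(3),s['q'].round(0))
import pickle;pickle.dump(p,open('w2.pkl','wb'))
E
```

```text
[ 0.589398   -0.01890088  0.16049008] [[-0.423 -0.906 -0.   ]
 [-0.906  0.423  0.   ]
 [-0.     0.    -1.   ]] [ -9.  26.  -5.  58.   0. -74.]
```

View pics/w2.png

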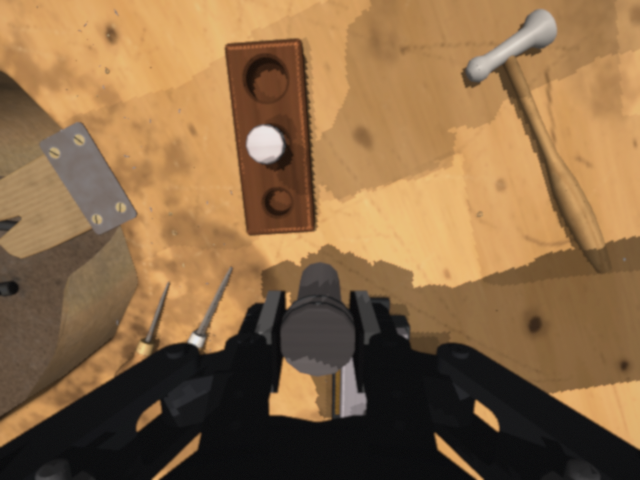

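The far well at (267,80) is clearly the wider one and takes the large punch. The near one at (278,201) is the small well, and the middle punch is at (265,144).

```bash
python3 - <<'E'
from h import *
import pickle
p=pickle.load(open('w2.pkl','rb'))
W=lambda u,z:px2w(p,u,z)[:2]
c=[W(u,.03) for u in[(227,43),(301,40),(313,229),(248,234)]];print(np.round(c,4),'ctr',np.mean(c,0).round(4))
print('sides',[np.linalg.norm(c[i]-c[i-1]).round(4) for i in range(4)])
ang=lambda v:np.degrees(np.arctan2(v[1],v[0])).round(1)
print('xax',ang(c[3]-c[0]),ang(c[2]-c[1]))
A=W((267,79),.03);B=W((278,201),.03);M=W((265,144),.068);print('wells',A,B,np.linalg.norm(A-B),ang(B-A),(A+B)/2,'mid',M)
cv2.imwrite('pics/w2c.png',cv2.resize(p['img'][25:245,210:330],None,fx=2.7,fy=2.7,interpolation=cv2.INTER_CUBIC)[:,:,::-1])
E
```

```text
[[ 0.588  -0.1617]
 [ 0.5432 -0.1427]
 [ 0.5905 -0.0242]
 [ 0.6363 -0.0415]] ctr [ 0.5895 -0.0925]
sides [np.float64(0.1296), np.float64(0.0487), np.float64(0.1275), np.float64(0.049)]
xax 68.1 68.2
wells [ 0.57423431 -0.13109906] [ 0.6047316 -0.0541546] 0.08276795760027428 68.4 [ 0.58948296 -0.09262683] mid [ 0.59001859 -0.09237638]
```

View pics/w2c.png

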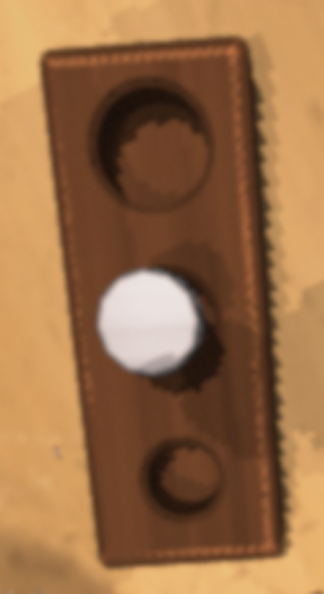

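```bash
python3 - <<'E'
from h import *
import pickle
p=pickle.load(open('w2.pkl','rb'))
print(px2w(p,(319,340),.1875), r.read_state()['ee_pos'])
move((.574,-.1315,.160),158)
E
```

```text
[ 0.58799979 -0.02074641  0.1875    ] [ 0.589398   -0.01890088  0.16049008]
shift [ 0.1086 -0.0336  0.0005] turn -0.052 rows 2.7 q6 -74.0 t 4.9
```

Call:
play_rows(
  series=[
    [-1,0.107,-0.033,0,-0.052],
    [-1,0.107,-0.033,0,-0.052],
    [-1,0.107,-0.033,0,-0.052],
    [-1,0.107,-0.033,0.02,-0.052],
    [-1,0.107,-0.033,0.04,-0.052],
    [-1,0.107,-0.033,0.055,-0.052],
    [-1,0.107,-0.033,0.07,-0.052],
    [-1,0.107,-0.033,0.085,-0.052],
    [-1,0.107,-0.033,0.1,-0.052],
    [-1,0.107,-0.033,0.11,-0.052],
    [-1,0.107,-0.033,0.116,-0.052],
    [-1,0.107,-0.033,0.116,-0.052],
    [-1,0.107,-0.033,0.116,-0.052],
  ],
)

```text
clock: 5.97
ee_pos: [0.5744, -0.1297, 0.0444]
tcp_rot: [[-0.374, -0.927, -0.0], [-0.927, 0.374, 0.0], [-0.0, 0.0, -1.0]]
ft_force: [-0.8, -0.7, -2.1]
grip_width: 0.306
finger_force: 59.5
```

Call:
play_rows(
  series=[
    [-1,0,0,0.002,0],
    [1,0,0,0.002,0],
    [1,0,0,0.002,0],
    [1,0,0,0.002,0],
    [1,0,0,0.002,0],
    [1,0,0,-0.03,0],
    [1,0,0,-0.07,0],
    [1,0,0,-0.11,0],
    [1,0,0,-0.12,0],
  ],
)

```text
clock: 6.72
ee_pos: [0.5769, -0.1314, 0.1705]
tcp_rot: [[-0.375, -0.927, 0.008], [-0.927, 0.375, -0.003], [-0.0, -0.008, -1.0]]
ft_force: [0.9, -0.7, 0.1]
grip_width: 0.996
finger_force: 0.0
```

```bash
python3 - <<'E'
from h import *
p=r.get_image('wrist');s=r.read_state();print(s['ee_pos'],s['grip_width'])
q=w2px(p,(.574,-.1315,.068)).round().astype(int);print(q, px2w(p,q,.068))
cv2.imwrite('pics/w3.png',p['img'][100:,120:540,::-1])
move((.6129,.1392,.16),155)
E
```

```text
[ 0.57711019 -0.13142835  0.17012819] 1.0003087352038103
[322 242] [ 0.57399142 -0.13163492  0.068     ]
shift [-0.2643  0.0684  0.0096] turn 0.052 rows 6.6 q6 -88.0 t 6.8
```

View pics/w3.png

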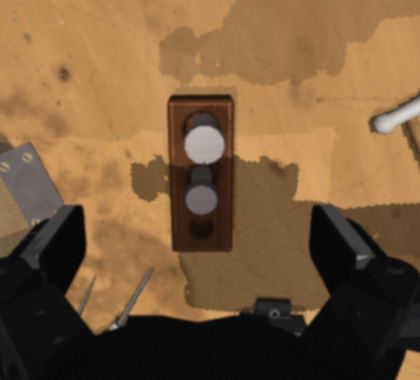

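Call:
play_rows(
  series=[
    [1,-0.264,0.068,0.005,0.052],
    [1,-0.264,0.068,0.005,0.052],
    [1,-0.264,0.068,0.005,0.052],
    [1,-0.264,0.068,0.005,0.052],
    [1,-0.264,0.068,0.005,0.052],
    [1,-0.264,0.068,0.005,0.052],
    [1,-0.264,0.068,0.005,0.052],
    [1,-0.264,0.068,0.005,0.052],
    [1,-0.264,0.068,0.005,0.052],
  ],
)

```text
clock: 7.52
ee_pos: [0.6097, 0.1412, 0.1584]
tcp_rot: [[-0.421, -0.907, -0.001], [-0.907, 0.421, -0.0], [0.001, 0.001, -1.0]]
ft_force: [0.5, -0.6, 0.1]
grip_width: 0.999
finger_force: 0.0
```

```bash
python3 - <<'E'
from h import *
print(r.read_state()['ee_pos'],r.read_state()['qd'].round(1))
move((.6129,.1392,.049),155)
E
```

```text
[0.60972623 0.14122975 0.15843009] [-2.4 -0.8 -0.8  0.2 -0.5 -0.6]
shift [ 0.0004 -0.0038  0.1094] turn 0.002 rows 2.6 q6 -59.0 t 7.5
```

Call:
play_rows(
  series=[
    [1,0,-0.003,0.04,0],
    [1,0,-0.003,0.07,0],
    [1,0,-0.003,0.1,0],
    [1,0,-0.003,0.109,0],
    [1,0,-0.003,0.109,0],
    [-1,0,-0.003,0.109,0],
    [-1,0,-0.003,0.109,0],
    [-1,0,-0.003,0.109,0],
    [-1,0,-0.003,0.109,0],
    [-1,0,-0.003,0.109,0],
    [-1,0,-0.003,0.109,0],
    [-1,0,-0.003,0.109,0],
    [-1,0,-0.003,0.109,0],
  ],
  grip_force=50,
)

```text
clock: 8.6
ee_pos: [0.6135, 0.1388, 0.0513]
tcp_rot: [[-0.423, -0.906, 0.002], [-0.906, 0.423, 0.0], [-0.001, -0.001, -1.0]]
ft_force: [-0.5, -0.2, 5.6]
grip_width: 0.2
finger_force: 48.6
```

Call:
play_rows(
  series=[
    [-1,0,0,-0.01,0],
    [-1,0,0,-0.02,0],
    [-1,0,0,-0.03,0],
    [-1,0,0,-0.04,0],
    [-1,0,0,-0.07,0],
    [-1,0,0,-0.11,0],
    [-1,0.178,-0.074,-0.11,-0.052],
    [-1,0.178,-0.074,-0.11,-0.052],
    [-1,0.178,-0.074,-0.11,-0.052],
    [-1,0.178,-0.074,-0.11,-0.052],
    [-1,0.178,-0.074,-0.11,-0.052],
    [-1,0.178,-0.074,-0.11,-0.052],
    [-1,0.178,-0.074,-0.11,-0.052],
    [-1,0.178,-0.074,-0.11,-0.052],
    [-1,0.178,-0.074,-0.11,-0.052],
  ],
)

```text
clock: 9.85
ee_pos: [0.6047, -0.0529, 0.1607]
tcp_rot: [[-0.374, -0.927, 0.0], [-0.927, 0.374, 0.0], [-0.0, -0.0, -1.0]]
ft_force: [0.1, -0.2, 0.2]
grip_width: 0.202
finger_force: 49.0
```

```bash
python3 - <<'E'
from h import *
p=r.get_image('wrist');s=r.read_state();e=s['ee_pos'];print(e,s['ft_force'],s['grip_width'])
cv2.imwrite('pics/w4.png',cv2.resize(p['img'][150:440,220:420],None,fx=2,fy=2)[:,:,::-1])
print('expected head px',w2px(p,e+[0,0,.027]))
x=s['tcp_rot'][:,0]
print('per 2mm tool x',w2px(p,e+[0,0,.027]+x*.002))
print('foot px',w2px(p,e-[0,0,.035]))
move((.6051,-.0535,.043),158)
E
```

```text
[ 0.60474172 -0.05277013  0.16057911] [-0.36596473  0.16067862 -0.79806623] 0.19906152868999827
expected head px [316.89113664 344.57846338]
per 2mm tool x [316.8814163  339.43138723]
foot px [316.99270526 280.02745169]
shift [ 0.0006 -0.0006  0.1176] turn 0.001 rows 2.8 q6 -80.0 t 9.9
```

View pics/w4.png

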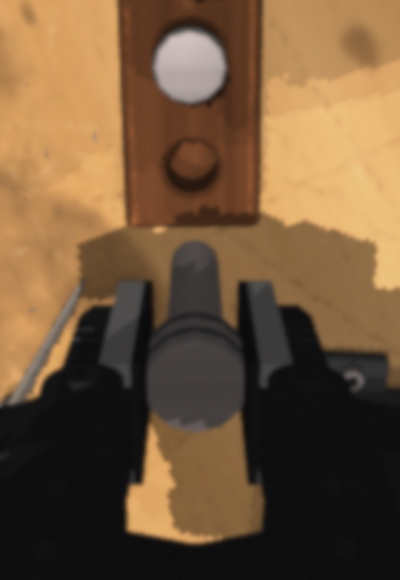

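```bash
python3 - <<'E'
from h import *
p=r.get_image('wrist')
print('well px',w2px(p,(.6051,-.0535,.03)),px2w(p,(316,232),.03))
E
```

```text
well px [316.17283345 233.13672533] [ 0.6048907  -0.05436169  0.03      ]
```

Call:
play_rows(
  series=[
    [-1,0,0,0.03,0],
    [-1,0,0,0.06,0],
    [-1,0,0,0.075,0],
    [-1,0,0,0.09,0],
    [-1,0,0,0.105,0],
    [-1,0,0,0.112,0],
    [-1,0,0,0.116,0],
    [-1,0,0,0.117,0],
    [-1,0,0,0.117,0],
    [-1,0,0,0.117,0],
  ],
)

```text
clock: 10.78
ee_pos: [0.6052, -0.0539, 0.044]
tcp_rot: [[-0.375, -0.927, 0.001], [-0.927, 0.375, -0.0], [-0.0, -0.001, -1.0]]
ft_force: [0.3, -0.3, -0.7]
grip_width: 0.197
finger_force: 49.0
```

Call:
play_rows(
  series=[
    [1,0,0,0,0],
    [1,0,0,0,0],
    [1,0,0,0,0],
    [1,0,0,0,0],
    [1,0,0,-0.04,0],
    [1,0,0,-0.08,0],
    [1,0,0,-0.12,0],
    [1,-0.163,0.066,-0.12,0.052],
    [1,-0.163,0.066,-0.12,0.052],
    [1,-0.163,0.066,-0.12,0.052],
    [1,-0.163,0.066,-0.12,0.052],
    [1,-0.163,0.066,-0.12,0.052],
    [1,-0.163,0.066,-0.12,0.052],
    [1,-0.163,0.066,-0.12,0.052],
    [1,-0.163,0.066,-0.12,0.052],
  ],
)

```text
clock: 12.03
ee_pos: [0.6047, 0.1207, 0.1632]
tcp_rot: [[-0.424, -0.906, -0.0], [-0.906, 0.424, -0.0], [0.0, -0.0, -1.0]]
ft_force: [0.6, -0.0, 0.2]
grip_width: 1.002
finger_force: 0.0
```

```bash
python3 - <<'E'
from h import *
p=r.get_image('wrist');s=r.read_state();print(s['ee_pos'])
q=w2px(p,(.6051,-.0535,.068)).round();q2=w2px(p,(.605,.122,.038)).round();print('small head',q,'plate',q2)
cv2.imwrite('pics/w5.png',p['img'][:,:,::-1])
move((.605,.1223,.028),155)
E
```

```text
[0.60478035 0.12039951 0.16324434]
small head [181. -30.] plate [317. 237.]
shift [-0.0019  0.0006  0.1352] turn -0.002 rows 3.2 q6 -60.0 t 12.1
```

View pics/w5.png

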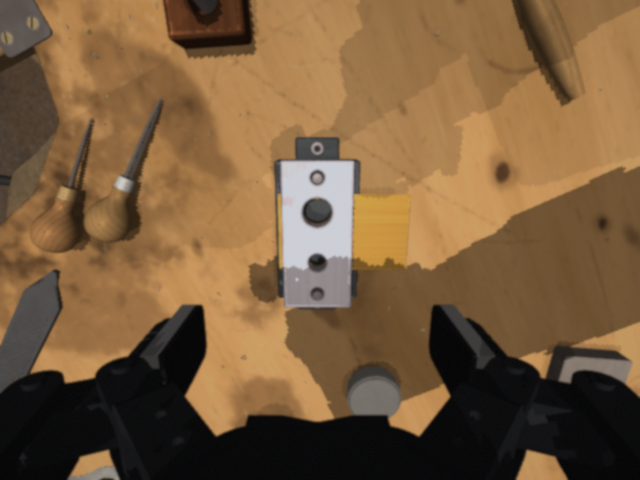

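Call:
play_rows(
  series=[
    [1,-0.001,0,0.04,0],
    [1,-0.001,0,0.08,0],
    [1,-0.001,0,0.11,0],
    [1,-0.001,0,0.13,0],
    [1,-0.001,0,0.137,0],
    [1,-0.001,0,0.137,0],
    [-1,-0.001,0,0.137,0],
    [-1,-0.001,0,0.137,0],
    [-1,-0.001,0,0.137,0],
    [-1,-0.001,0,0.137,0],
    [-1,-0.001,0,0.137,0],
    [-1,-0.001,0,0.137,0],
    [-1,-0.001,0,0.137,0],
  ],
  grip_force=70,
)

```text
clock: 13.17
ee_pos: [0.6065, 0.1227, 0.0287]
tcp_rot: [[-0.423, -0.906, 0.003], [-0.906, 0.423, -0.0], [-0.001, -0.003, -1.0]]
ft_force: [-2.2, -1.5, 9.1]
grip_width: 0.581
finger_force: 71.8
```

Call:
play_rows(
  series=[
    [-1,0,0,-0.006,0],
    [-1,0,0,-0.012,0],
    [-1,0,0,-0.018,0],
    [-1,0,0,-0.024,0],
    [-1,0,0,-0.03,0],
    [-1,0,0,-0.07,0],
    [-1,0,0,-0.11,0],
    [-1,0,0,-0.14,0],
    [-1,0,0,-0.14,0],
  ],
)

```text
clock: 13.92
ee_pos: [0.6087, 0.1231, 0.1736]
tcp_rot: [[-0.423, -0.906, 0.01], [-0.906, 0.423, 0.001], [-0.005, -0.009, -1.0]]
ft_force: [1.0, 0.0, -1.0]
grip_width: 0.583
finger_force: 74.6
```

```bash
python3 - <<'E'
from h import *
p=r.get_image('wrist');s=r.read_state();print(s['ee_pos'],s['grip_width'],s['ft_force'])
cv2.imwrite('pics/w6.png',p['img'][:,:,::-1])
t=r.get_image('top');f=lambda x,y:(140+x/2.1,150+y/2.1)
g=cv2.cvtColor(t['img'],cv2.COLOR_RGB2GRAY)
m=np.zeros_like(g);m[250:310,415:490]=(g[250:310,415:490]<70)
c=max(cv2.findContours(m,0,1)[0],key=cv2.contourArea);rc=cv2.minAreaRect(c);print(rc)
b=[px2w(t,q,.004)[:2] for q in cv2.boxPoints(rc)];print(np.round(b,4),np.mean(b,0).round(4),[np.linalg.norm(b[i]-b[i-1]).round(3) for i in range(4)])
move((.5,-.15,.17),180)
E
```

```text
[0.6074371  0.12297071 0.17032695] 0.5802082584458961 [ 0.00819565 -1.03787411 -2.90920104]
((452.5, 278.5), (49.0, 29.0), 0.0)
[[ 0.4288 -0.2367]
 [ 0.5095 -0.2366]
 [ 0.5115 -0.3725]
 [ 0.431  -0.3721]] [ 0.4702 -0.3045] [np.float64(0.135), np.float64(0.081), np.float64(0.136), np.float64(0.081)]
shift [ 0.292  -0.0194 -0.0027] turn -0.437 rows 7.0 q6 -60.0 t 14.0
```

View pics/w6.png

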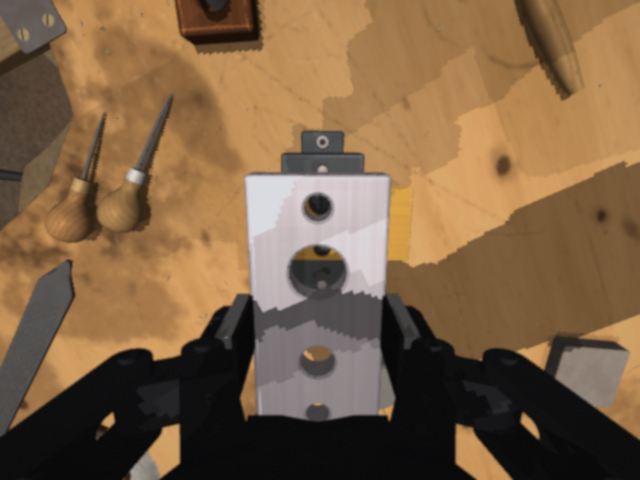

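Call:
play_rows(
  series=[
    [-1,0.444,-0.058,0,-0.43],
    [-1,0.444,-0.058,0,-0.43],
    [-1,0.444,-0.058,0,-0.43],
    [-1,0.444,-0.058,0,-0.43],
    [-1,0.444,-0.058,0,-0.43],
    [-1,0.444,-0.058,0,-0.43],
    [-1,0.444,-0.058,0,-0.43],
    [-1,0.444,-0.058,0,-0.43],
    [-1,0.444,-0.058,0,-0.43],
    [-1,0.444,-0.058,0,-0.43],
    [-1,0.444,-0.058,0,-0.43],
    [-1,0.444,-0.058,0.03,-0.43],
    [-1,0.444,-0.058,0.06,-0.43],
    [-1,0.444,-0.058,0.08,-0.43],
    [-1,0.444,-0.058,0.08,-0.43],
    [-1,0.444,-0.058,0.08,-0.43],
  ],
)

```text
clock: 15.35
ee_pos: [0.4684, -0.3029, 0.0846]
tcp_rot: [[-0.007, -1.0, -0.004], [-1.0, 0.007, 0.003], [-0.003, 0.004, -1.0]]
ft_force: [0.1, -0.9, -2.3]
grip_width: 0.584
finger_force: 74.5
```

```bash
python3 - <<'E'
from h import *
p=r.get_image('wrist');s=r.read_state();print(s['ee_pos'],s['grip_width'],s['ft_force'],s['q'].round(0))
cv2.imwrite('pics/w7.png',p['img'][:,:,::-1])
move((.470,-.3045,.006),179)
import itertools
c=np.array([.4702,-.3045]);
for a,b in itertools.product((-1,1),repeat=2): print('pad corner px',w2px(p,(c[0]+a*.042,c[1]+b*.07,.004)).round())
E
```

```text
[ 0.46954538 -0.30371568  0.08605682] 0.5803989958439331 [-0.37741123 -0.25150303 -2.19203859] [ -40.   27.  -16.   47.   -0. -130.]
shift [ 0.0009 -0.0006  0.0801] turn 0.011 rows 1.9 q6 -130.0 t 15.4
pad corner px [386. 132.]
pad corner px [377. 350.]
pad corner px [238. 133.]
pad corner px [252. 351.]
```

View pics/w7.png

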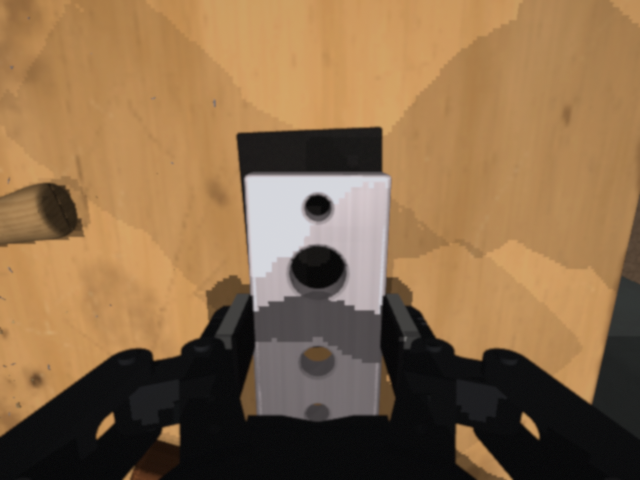

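Call:
play_rows(
  series=[
    [-1,0.002,-0.002,0.03,-0.03],
    [-1,0.002,-0.002,0.055,-0.03],
    [-1,0.002,-0.002,0.068,-0.03],
    [-1,0.002,-0.002,0.076,-0.03],
    [-1,0.002,-0.002,0.079,-0.03],
    [-1,0.002,-0.002,0.08,-0.03],
    [-1,0.002,-0.002,0.08,-0.03],
    [-1,0.002,-0.002,0.08,-0.03],
  ],
)

```text
clock: 16.07
ee_pos: [0.4727, -0.3068, 0.0075]
tcp_rot: [[0.024, -1.0, 0.002], [-1.0, -0.024, -0.001], [0.001, -0.001, -1.0]]
ft_force: [-0.6, -0.7, -2.8]
grip_width: 0.581
finger_force: 74.5
```

Call:
play_rows(
  series=[
    [-1,0,0,0.001,0],
    [-1,0,0,0.002,0],
    [-1,0,0,0.002,0],
    [1,0,0,0.002,0],
    [1,0,0,0.002,0],
    [1,0,0,0.002,0],
    [1,0,0,0.002,0],
    [1,0,0,-0.03,0],
    [1,0,0,-0.07,0],
    [1,0,0,-0.11,0],
    [1,0,0,-0.15,0],
    [1,0,0,-0.16,0],
    [1,0,0,-0.16,0],
  ],
)

```text
clock: 17.15
ee_pos: [0.4737, -0.3077, 0.1699]
tcp_rot: [[0.023, -1.0, 0.005], [-1.0, -0.023, -0.004], [0.004, -0.005, -1.0]]
ft_force: [0.4, 0.2, -0.2]
grip_width: 0.998
finger_force: 0.0
```

```bash
python3 - <<'E'
from h import *
p=r.get_image('wrist');s=r.read_state();print(s['ee_pos'],s['grip_width'],s['q'].round(0))
cv2.imwrite('pics/w8.png',p['img'][80:380,170:470,::-1])
u=np.array([-np.sin(np.radians(65)),np.cos(np.radians(65))]); g=np.array([.605,.1223])+.064*u
print('grip pt',g)
move((g[0],g[1],.165),65)
E
```

```text
[ 0.47262194 -0.30680737  0.16744383] 0.9989167784307236 [ -40.   23.   -9.   57.   -0. -132.]
grip pt [0.5469963  0.14934757]
shift [-0.4543 -0.085   0.0017] turn -1.111 rows 11.1 q6 -132.0 t 17.2
```

View pics/w8.png

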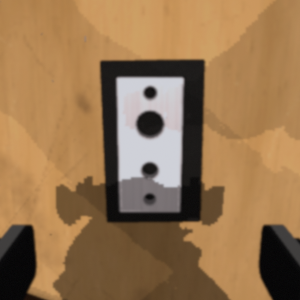

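Call:
play_rows(
  series=[
    [1,-0.454,-0.085,0,-1.11],
    [1,-0.454,-0.085,0,-1.11],
    [1,-0.454,-0.085,0,-1.11],
    [1,-0.454,-0.085,0,-1.11],
    [1,-0.454,-0.085,0,-1.11],
    [1,-0.454,-0.085,0,-1.11],
    [1,-0.454,-0.085,0,-1.11],
    [1,-0.454,-0.085,0,-1.11],
    [1,-0.454,-0.085,0,-1.11],
    [1,-0.454,-0.085,0,-1.11],
    [1,-0.454,-0.085,0,-1.11],
    [1,-0.454,-0.085,0,-1.11],
    [1,-0.454,-0.085,0,-1.11],
    [1,-0.454,-0.085,0,-1.11],
    [1,-0.454,-0.085,0,-1.11],
  ],
)

```text
clock: 18.45
ee_pos: [0.5455, 0.1485, 0.1651]
tcp_rot: [[0.905, -0.425, -0.002], [-0.425, -0.905, -0.001], [-0.002, 0.001, -1.0]]
ft_force: [-0.3, 0.2, 0.1]
grip_width: 0.997
finger_force: 0.0
```

```bash
python3 - <<'E'
from h import *
p=r.get_image('wrist');s=r.read_state();print(s['ee_pos'],s['grip_width'],s['q'].round(0))
cv2.imwrite('pics/w9.png',p['img'][:,:,::-1])
c=np.array([.605,.1223]);u=np.array([-np.sin(np.radians(65)),np.cos(np.radians(65))]);v=np.array([u[1],-u[0]])
for a in(-.029,.029):
  for b in (.07,-.03): print(a,b,w2px(p,[*(c+a*v+b*u),.026]).round())
move((.547,.1493,.008),65)
E
```

```text
[0.54571936 0.14832923 0.16552003] 0.9995112462038651 [   8.   24.   -9.   58.   -0. -147.]
-0.029 0.07 [353. 236.]
-0.029 -0.03 [356.  99.]
0.029 0.07 [278. 237.]
0.029 -0.03 [273.  99.]
shift [ 0.0009 -0.0016  0.1575] turn -0.003 rows 3.8 q6 -147.0 t 18.5
```

View pics/w9.png

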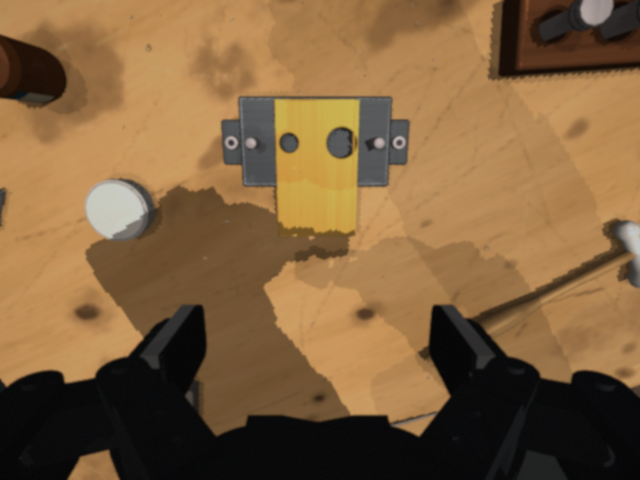

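Call:
play_rows(
  series=[
    [1,0.002,0,0.04,0],
    [1,0.002,0,0.08,0],
    [1,0.002,0,0.12,0],
    [1,0.002,0,0.145,0],
    [1,0.002,0,0.156,0],
    [1,0.002,0,0.157,0],
    [1,0.002,0,0.157,0],
    [-1,0.002,0,0.157,0],
    [-1,0.002,0,0.157,0],
    [-1,0.002,0,0.157,0],
    [-1,0.002,0,0.157,0],
    [-1,0.002,0,0.157,0],
    [-1,0.002,0,0.157,0],
    [-1,0.002,0,0.157,0],
  ],
  grip_force=90,
)

```text
clock: 19.67
ee_pos: [0.5495, 0.1489, 0.0109]
tcp_rot: [[0.906, -0.424, 0.003], [-0.424, -0.906, -0.0], [0.003, -0.001, -1.0]]
ft_force: [0.5, -2.3, 6.9]
grip_width: 0.65
finger_force: 93.5
```

Call:
play_rows(
  series=[
    [-1,0,0,-0.01,0],
    [-1,0,0,-0.02,0],
    [-1,0,0,-0.035,0],
    [-1,0,0,-0.06,0],
    [-1,0,0,-0.09,0],
    [-1,0,0,-0.12,0],
    [-1,0,0,-0.12,0],
    [-1,0,0,-0.12,0],
  ],
)

```text
clock: 20.33
ee_pos: [0.5494, 0.1492, 0.1319]
tcp_rot: [[0.906, -0.423, 0.004], [-0.423, -0.906, 0.001], [0.004, -0.002, -1.0]]
ft_force: [-0.4, 0.2, -1.8]
grip_width: 0.648
finger_force: 95.5
```

```bash
python3 - <<'E'
from h import *
t=r.get_image('top')
p=r.get_image('wrist');s=r.read_state();print(s['ee_pos'],s['grip_width'],s['ft_force'])
im=t['img'];cv2.imwrite('pics/w10.png',np.hstack([p['img'][60:420,200:440],cv2.resize(im[255:315,160:250],None,fx=6,fy=6)])[:,:,::-1])
move((.4015,.3822,.13),58)
E
```

```text
[0.54737336 0.14882999 0.12903961] 0.6453309927175691 [-0.38034856  0.04061295 -2.43022994]
shift [-0.231  -0.1496 -0.0008] turn 0.121 rows 6.6 q6 -147.0 t 20.4
```

View pics/w10.png

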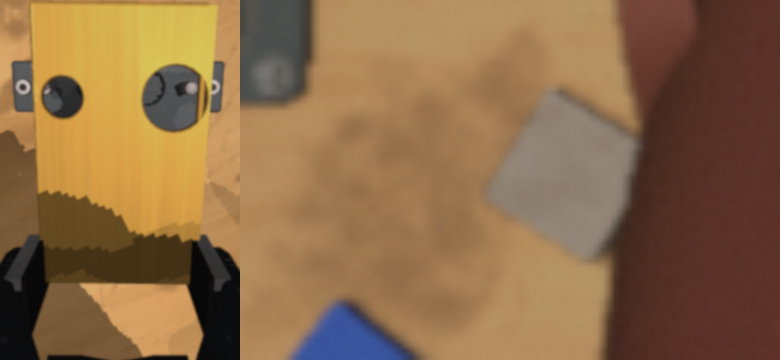

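Call:
play_rows(
  series=[
    [-1,-0.231,-0.05,0,0.121],
    [-1,-0.231,-0.05,0,0.121],
    [-1,-0.231,-0.05,0,0.121],
    [-1,-0.231,-0.05,0,0.121],
    [-1,-0.231,-0.05,0,0.121],
    [-1,-0.231,-0.05,0,0.121],
    [-1,-0.231,-0.05,0,0.121],
    [-1,-0.231,-0.05,0,0.121],
    [-1,-0.231,-0.05,0,0.121],
    [-1,-0.231,-0.05,0,0.121],
  ],
)

```text
clock: 21.27
ee_pos: [0.3604, 0.2914, 0.1288]
tcp_rot: [[0.848, -0.531, -0.001], [-0.531, -0.848, -0.001], [-0.0, 0.001, -1.0]]
ft_force: [-0.8, 0.6, -2.7]
grip_width: 0.647
finger_force: 95.5
```

```bash
python3 - <<'E'
from h import *
p=r.get_image('wrist');s=r.read_state();print(s['ee_pos'],s['tcp_rot'].round(3),s['grip_width'])
import pickle;pickle.dump(p,open('w11.pkl','wb'))
cv2.imwrite('pics/w11.png',p['img'][:,:,::-1])
E
```

```text
[0.36057733 0.29136036 0.12890782] [[ 0.847 -0.531 -0.   ]
 [-0.531 -0.847 -0.   ]
 [-0.     0.001 -1.   ]] 0.6478922083384384
```

View pics/w11.png

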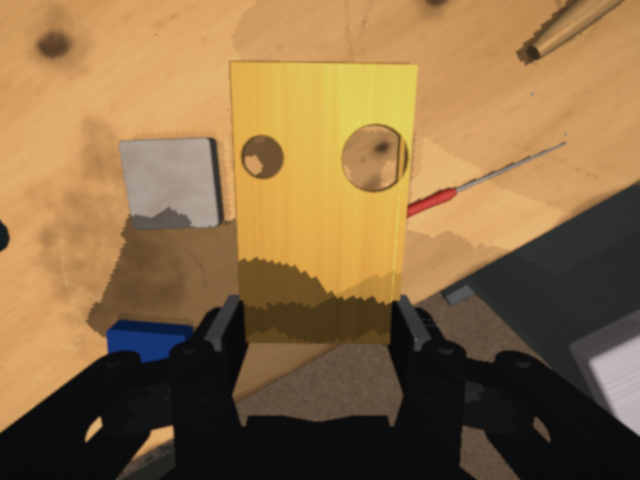

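```bash
python3 - <<'E'
from h import *
import pickle
p=pickle.load(open('w11.pkl','rb'));s=r.read_state();R=s['tcp_rot'];e=s['ee_pos']
T=lambda w:(R.T@(w-e))[:2]
c=np.array([T(px2w(p,u,.018)) for u in[(121,141),(210,138),(218,228),(131,228)]])
print('block',c.round(4),c.mean(0).round(4),[np.linalg.norm(c[i]-c[i-1]).round(3) for i in range(4)])
d=np.array([T(px2w(p,u,e[2]+.0175)) for u in[(230,62),(417,66),(391,344),(246,344)]])
print('sheet',d.round(4),d.mean(0).round(4),[np.linalg.norm(d[i]-d[i-1]).round(3) for i in range(4)])
for u in[(117,321),(192,325)]:print('blue',T(px2w(p,u,.018)).round(3))
E
```

```text
block [[ 0.0669 -0.1276]
 [ 0.0687 -0.0696]
 [ 0.0087 -0.0687]
 [ 0.0088 -0.1289]] [ 0.0383 -0.0987] [np.float64(0.058), np.float64(0.058), np.float64(0.06), np.float64(0.06)]
sheet [[ 0.0909 -0.0266]
 [ 0.0897  0.0306]
 [-0.0059  0.0276]
 [-0.0058 -0.0268]] [0.0422 0.0012] [np.float64(0.097), np.float64(0.057), np.float64(0.096), np.float64(0.054)]
blue [-0.062 -0.149]
blue [-0.066 -0.093]
```

Call:
play_rows(
  series=[
    [-1,-0.006,-0.0995,0,0],
    [-1,-0.006,-0.0995,0,0],
    [-1,-0.006,-0.0995,0,0],
    [-1,-0.006,-0.0995,0.02,0],
    [-1,-0.006,-0.0995,0.05,0],
    [-1,-0.006,-0.0995,0.08,0],
    [-1,-0.006,-0.0995,0.1,0],
    [-1,-0.006,-0.0995,0.112,0],
    [-1,-0.006,-0.0995,0.118,0],
    [-1,-0.006,-0.0995,0.121,0],
    [-1,-0.006,-0.0995,0.122,0],
    [-1,-0.006,-0.0995,0.122,0],
    [-1,-0.006,-0.0995,0.122,0],
  ],
)

```text
clock: 22.4
ee_pos: [0.4083, 0.379, 0.0083]
tcp_rot: [[0.847, -0.531, 0.0], [-0.531, -0.847, -0.0], [0.001, -0.0, -1.0]]
ft_force: [-1.0, -2.2, 3.2]
grip_width: 0.648
finger_force: 96.6
```

Call:
play_rows(
  series=[
    [0.8,0,0,0,0],
    [1,0,0,0,0],
    [1,0,0,0,0],
    [1,0,0,0,0],
    [1,0,0,0,0],
    [1,0,0,-0.03,0],
    [1,0,0,-0.07,0],
    [1,0,0,-0.11,0],
    [1,0,0,-0.14,0],
    [1,0,0,-0.16,0],
    [1,0,0,-0.16,0],
    [1,0,0,-0.16,0],
  ],
)

```text
clock: 23.4
ee_pos: [0.4083, 0.3801, 0.1683]
tcp_rot: [[0.848, -0.53, 0.002], [-0.53, -0.848, 0.001], [0.001, -0.002, -1.0]]
ft_force: [0.5, -0.6, -0.4]
grip_width: 0.994
finger_force: 0.0
```

```bash
python3 - <<'E'
from h import *
p=r.get_image('wrist');s=r.read_state();R=s['tcp_rot'];e=s['ee_pos'];print(e,s['grip_width'])
hsv=cv2.cvtColor(p['img'],cv2.COLOR_RGB2HSV)
import pickle;pickle.dump(p,open('w12.pkl','wb'))
a=p['img'][60:400,160:480];t=r.get_image('top')['img'][190:270,340:420]
cv2.imwrite('pics/w12.png',np.hstack([a,cv2.resize(t,(340,340))])[:,:,::-1])
q=pickle.load(open('w11.pkl','rb'));c=np.mean([px2w(q,u,.018) for u in[(121,141),(210,138),(218,228),(131,228)]],0)
print('block ctr',c,'px',w2px(p,[c[0],c[1],.022]))
E
```

```text
[0.40746862 0.37949313 0.1669752 ] 1.0016426277272839
block ctr [0.44536685 0.35463088 0.018     ] px [320.06711333 170.99443068]
```

View pics/w12.png

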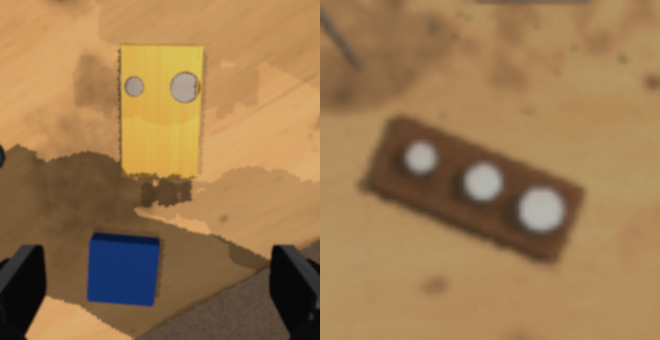

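```bash
python3 -c "
from workcell import r
print(r.sign_off())"
```

```text
the job is handed in; nothing more can be done
None
```

The job is handed in at about 23.5 s on the robot's clock: the last pictures show both punches in their wells, the guide plate in the middle of the rubber pad and the brass sheet centred on the grey block. The hammer and flux bottle were never reached for, and the hand-in call returned no verdict.

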